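# Draw out the vial tray

## Task

Two sliding sample trays stand side by side on the bench, and the one that holds the screw-cap vials is wanted out. First, with the tray still shut, push the timer that lies in front of it sideways along the bench, away from the other tray, until it is clear of this tray's path by at least 2 cm. Then hook a fingertip behind the tray's front lip and draw the tray out along its rails until it reaches its stop; do not pick anything up, keep all vials and cups standing in their seats, and leave the other tray (with the open cups) shut and the other things on the bench where they are.

Things in the scene. Friction and masses are not known exactly. Their poses are not given: they have to be found in the camera images.
- vial_dock: fixed base with rails of the vial tray, 140 (x) x 118 (y) x 25 mm; origin at the centre of its underside on the bench; x points to the rear along the rails, y left, z up; the tray draws out along -x. It and the other base stand side by side in either order, about 200 mm apart, each turned by up to 0.15 rad
- vial_lip (a point): mid-top of the vial tray's upright front lip, 47 mm above the bench; moves with the tray, axes as its base's. Lip: wall 8 mm thick (x), 112 mm wide (y), centred on this point. Behind it (+x) an empty gap 49 mm long (x), 90 mm wide (y), floor 12 mm above the bench; then the seat block (30 mm high) with the vials. Shut, the point is 76 mm in front (-x) of the base's origin
- vial_tray (a joint): how far the vial tray is drawn out, m: 0 shut (as it starts), 0.09 fully out at its stop; light sliding friction of about 2 N, no spring, stays where it is left
- cup_dock: fixed base with rails of the cup tray, 140 (x) x 118 (y) x 25 mm; origin at the centre of its underside on the bench; x points to the rear along the rails, y left, z up; the tray draws out along -x. It and the other base stand side by side in either order, about 200 mm apart, each turned by up to 0.15 rad
- cup_lip (a point): mid-top of the cup tray's upright front lip, 47 mm above the bench; moves with the tray, axes as its base's. Lip: wall 8 mm thick (x), 112 mm wide (y), centred on this point. Behind it (+x) an empty gap 49 mm long (x), 90 mm wide (y), floor 12 mm above the bench; then the seat block (30 mm high) with the cups. Shut, the point is 76 mm in front (-x) of the base's origin
- cup_tray (a joint): how far the cup tray is drawn out, m: 0 shut (as it starts), 0.09 fully out at its stop; light sliding friction of about 2 N, no spring, stays where it is left
- timer: small flat off-white lab timer, 62 (x) x 68 (y) x 20 mm (sides solid up to 18 mm), about 60 g, loose on the bench right in front of the vial tray; origin at the centre of its underside, z up
- vial_1: clear sample vial with a white screw cap, 28 mm across and 48 mm tall, loose, standing 14 mm deep in a seat of the vial tray; origin at the centre of its underside, z up
- vial_3: clear sample vial with a white screw cap, 28 mm across and 48 mm tall, loose, standing 14 mm deep in a seat of the vial tray; origin at the centre of its underside, z up
- vial_5: clear sample vial with a white screw cap, 28 mm across and 48 mm tall, loose, standing 14 mm deep in a seat of the vial tray; origin at the centre of its underside, z up
- cup_1: open clear sample cup, 29 mm across and 32 mm tall, loose, standing in a seat of the cup tray; origin at the centre of its underside, z up
- cup_2: open clear sample cup, 29 mm across and 32 mm tall, loose, standing in a seat of the cup tray; origin at the centre of its underside, z up
- cup_3: open clear sample cup, 29 mm across and 32 mm tall, loose, standing in a seat of the cup tray; origin at the centre of its underside, z up
- tape_roll: roll of tape lying flat, 69 mm across, 19 mm high, loose, in front of the cup tray, to be left alone; origin at the centre of its underside
- ribbed_tub: clear ribbed tub, 74 (x) x 96 (y) x 88 mm, loose, left of the trays, to be left alone; origin at the centre of its underside
- flask_a: conical flask, 64 mm across, 105 mm tall, loose, near the right end of the bench, to be left alone; origin at the centre of its underside
Things that resemble listed ones, but are neither listed nor needed, are in the scene too. What is shaped like the vial_3 but purple or red is not meant.

How it is judged (in metres and radians):
On the way, in this order (a step that is already met when the one before it is completed fails the run):
1. the timer lies flat on the bench beside the vial tray's path, on the side away from the cup tray, while both trays are still shut (((y of timer in the frame of vial_dock above 0.1 m and y of cup_dock in the frame of vial_dock below 0 m) or (y of timer in the frame of vial_dock below -0.1 m and y of cup_dock in the frame of vial_dock above 0 m)) and height (world z) of timer between -0.005 and 0.005 m and angle between timer's own z axis and vertical below 0.15 rad and value of joint each of vial_tray, cup_tray below 0.01 m), for 0.2 s.
2. the vial tray is drawn out to its stop (value of joint vial_tray above 0.083 m), for 0.2 s.
At the end, for the whole second after the job is handed in: vial tray out by over 83 of its 90 mm, cup tray shut within 10 mm; timer flat and still on the bench, its centre over 100 mm sideways from the vial tray's centre line, on the side away from the cup tray; vials and cups in their seats (tilt under 0.2 rad, raised under 8 mm) (value of joint vial_tray above 0.083 m and value of joint cup_tray below 0.01 m and ((y of timer in the frame of vial_dock above 0.1 m and y of cup_dock in the frame of vial_dock below 0 m) or (y of timer in the frame of vial_dock below -0.1 m and y of cup_dock in the frame of vial_dock above 0 m)) and height (world z) of timer between -0.005 and 0.005 m and angle between timer's own z axis and vertical below 0.15 rad and linear speed of timer below 0.01 m/s and angle between each of vial_1, vial_3, vial_5, cup_1, cup_2, cup_3's own z axis and vertical below 0.2 rad and height (world z) of each of vial_1, vial_3, vial_5, cup_1, cup_2, cup_3 below 0.024 m); the robot touches nothing.
It fails at once if the timer is lifted, tipped or pushed off the bench (height (world z) of timer above 0.012 m or height (world z) of timer below -0.02 m or angle between timer's own z axis and vertical above 0.35 rad).
It fails at once if a vial or cup is lifted or tipped (height (world z) of any of vial_1, vial_3, vial_5, cup_1, cup_2, cup_3 above 0.027 m or angle between any of vial_1, vial_3, vial_5, cup_1, cup_2, cup_3's own z axis and vertical above 0.35 rad).
It fails at once if the cup tray is drawn out (value of joint cup_tray above 0.015 m).
It fails at once if the tape roll, tub or flask is disturbed (distance of any of tape_roll, ribbed_tub, flask_a from where it was at the start of the episode above 0.02 m).
It also fails if it takes over 40 s, if anything falls off the work surface, if the arm or the gripper's body presses on something with over 40 N, if the wrist force passes 120 N, or if a joint passes its speed limit or range.

## Robot

A 7-joint arm with a two-finger parallel gripper is mounted at the origin on a cart in front of the work surface, level with it; the furniture and walls round the work are solid. World frame = base frame: x ahead of the robot, y to its left, z up, the work surface at z = 0. Lengths are in mm, angles in degrees, forces in N, time in s.
With the tool pointing down it reaches from about 400 to 900 mm from the base axis. Payload 5.5 kg.
Tool frame: the origin (TCP) lies between the finger pads; the fingertips stand 17 mm ahead of it and the grasp point (between the pads) lies 2 mm behind it (robot.tcp_to_tips is the distance from the TCP to the fingertips, in mm); z points along the fingers, x is the direction in which the jaws open and shut, and the axes are right-handed (so a half turn about z gives the same grasp; the last joint's range is limited). The gripper opens to 85 mm and grips with 20 to 120 N. Pads are 22 mm wide; open, the fingers measure 114 mm over their backs; the gripper's body (76 mm by 85 mm) begins 54 mm behind the grasp point. The pads swing forward as they close: fully open they stand 13 mm farther back than shut.
Start: joints at [-57.571, 28.699, -24.465, 88.831, 12.651, 65.22, -12.049], TCP at [193.789, 620.44, 248.31] pointing down, gripper open.
Joint ranges: [-164.97, 164.97], [-17.58, 116.51], [-87.97, 89.64], [11.32, 138.91], [-80.73, 260.73], [10.89, 115.49], [-147.41, 147.41]. Speed limits (degrees/s): [147.25, 147.25, 180, 180, 180, 180, 180].

## Interface

Orientations are given as a 3x3 rotation matrix whose columns are the frame's x, y, z axes.
In Python, from plant import telemetry, eyes, robot gives the robot as it stands.
- The arm moves only by the tool carry_out, never from a script. Its arguments are lists of equal length, an entry for each row: "jaw": the closure, from 0 (fully open) to 1 (shut); "slide": the shift along the world's x, y, z in cm, a list of three; "twist": the turn about the world's z in rad. In form: {"jaw": [jaw, ...], "slide": [[tx, ty, tz], ...], "twist": [twist, ...]}. A call has 1 to 10 rows; each row is the pose to reach, as a shift and turn from the pose commanded when the call began; what a row does not reach only later rows make up. A row lasts 1/10 s, in which the tool goes at most 50 mm and 8.59 degrees, less where a joint would pass 70% of its speed; a pose out of reach is approached as far as the arm can. A call with a gripper value outside its range is refused whole. The fingers move at their own pace and stop on an object; "force" is the grip in N (left out, the last holds). Time passes only in rows, so rows that repeat a pose let the fingers close. It gives the time, the measured TCP pose, the force and the opening at its end, in the units of the state.
- telemetry.observe(): the state, without advancing time (a new reading comes with each control period).
- eyes.capture(name): name is "side" or "top"; returns the picture (400x640x3 uint8, red, green, blue); there is no depth.
- eyes.camera_info(name): a dict with "K" (3x3 intrinsics, pixels), "origin" and "rotation" of the camera in the world. Camera axes: x right, y down, z forward; pixel columns grow to the right and rows downward; lengths in mm; the calibration is good to about 2 mm. A picture is of the moment at which its call begins. camera_info takes no time and is no camera call.
- robot.close_job(): hands the job in, once; it reports no verdict.
The state is a dict: "clock": time; "qpos": joint angles; "joint_velocities": joint speeds; "joint_torque": joint torques, N m; "tool_pos": TCP position; "orientation": TCP orientation; "force": force on the tool from outside, world axes, zero at the start; "torque": the same for the moment, N m; "gripper_width": opening from 0.0 (shut) to 1.0 (fully open).
Only numpy, scipy, OpenCV 4.12 (cv2) and the standard library are available. Lean on these libraries where they do the work, as an engineer would, in place of code of your own. Each camera call takes 0.05 s, during which the arm holds its last target. There are 200 camera calls.

## Working session

There is one attempt and no reset: what is moved stays moved. The work goes in short steps, Python scripts to look and compute and a tool call to move; the robot and the scene stay as the last step left them, time stands still between calls to the robot, and variables do not carry over. Pictures are saved under pics/ and viewed, about 8 in all and at most 12, crops included, and the job is handed in when it is done.

Besides the shell and the picture viewer there is one more tool, called after "Request:" as name(argument=value, ...), one argument or row to a line, values as JSON. carry_out: Moves the arm, as the interface text tells. Its arguments: {"type":"object","properties":{"jaw":{"type":"array","items":{"type":"number"}},"slide":{"type":"array","items":{"type":"array","items":{"type":"number"}}},"twist":{"type":"array","items":{"type":"number"}},"force":{"type":"number"}},"required":["jaw","slide","twist"]}

```bash
mkdir -p pics; cat > h.py <<'E'
import numpy as np, cv2
from plant import telemetry, eyes, robot
def snap(n,f):
    im=eyes.capture(n)[:,:,::-1].copy(); cv2.imwrite('pics/'+f,im); return im
def ray(n,u,v,z):
    c=eyes.camera_info(n); d=np.array(c["rotation"])@np.linalg.inv(np.array(c["K"]))@[u,v,1]; o=np.array(c["origin"])
    return (o+d*(z-o[2])/d[2])[:2].round(1)
def proj(n,p):
    c=eyes.camera_info(n); q=np.array(c["K"])@(np.array(c["rotation"]).T@(np.array(p)-np.array(c["origin"]))); return (q[:2]/q[2]).round(1)
E
python3 - <<'E'
from h import *
snap('top','t0.png'); snap('side','s0.png')
for n in('top','side'): print(eyes.camera_info(n))
s=telemetry.observe(); print(s['clock'],s['tool_pos'],s['orientation'],s['force'],s['gripper_width'],robot.tcp_to_tips)
E
```

```text
{'K': array([[479.09190353,   0.        , 326.28460275],
       [  0.        , 479.09190353, 202.36511488],
       [  0.        ,   0.        ,   1.        ]]), 'origin': array([ 384.58880936, -174.58471972, 1735.54985395]), 'rotation': array([[-0.00614165, -0.99679405,  0.07977402],
       [-0.99994515,  0.00544502, -0.00894718],
       [ 0.00848412, -0.07982459, -0.99677282]])}
{'K': array([[377.52812062,   0.        , 322.97168235],
       [  0.        , 377.52812062, 198.86160359],
       [  0.        ,   0.        ,   1.        ]]), 'origin': array([ 131.08243248, -833.71596597,  756.19460187]), 'rotation': array([[ 0.85933624, -0.3314576 ,  0.38945743],
       [-0.51125701, -0.57547643,  0.63831274],
       [ 0.01254996, -0.7476381 , -0.66398777]])}
0.1 [193.6912159  619.83785323 247.33608085] [[ 2.98179379e-01  9.54509659e-01 -6.07611221e-04]
 [ 9.54508150e-01 -2.98179989e-01 -1.69845215e-03]
 [-1.80236649e-03 -7.35264552e-05 -9.99998373e-01]] [-0.34925316  0.02334392  0.39196642] 1.0013535122476576 17.0
```

View pics/t0.png

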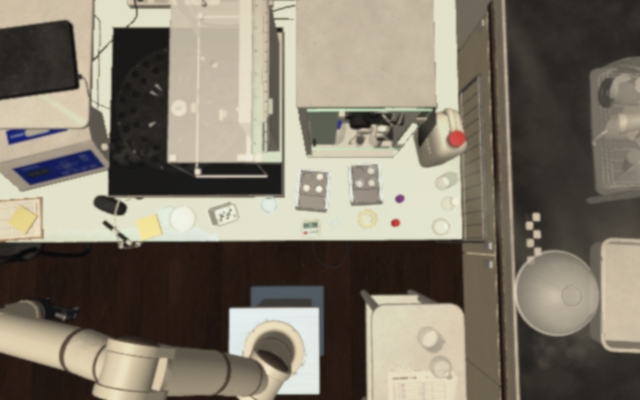

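View pics/s0.png

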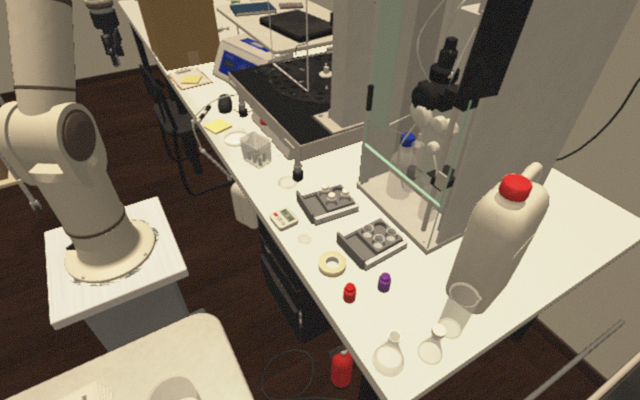

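Top view: the left tray (313,190) has white-capped vials with the timer at (310,227) before it. The right tray (365,185) has the open cups with the tape roll at (367,218) before it. I'll enlarge both to confirm.

```bash
python3 - <<'E'
from h import *
t=cv2.imread('pics/t0.png')[155:250,250:400]; cv2.imwrite('pics/t0c.png',cv2.resize(t,None,fx=5.3,fy=5.3,interpolation=cv2.INTER_CUBIC))
t=cv2.imread('pics/s0.png')[140:290,220:420]; cv2.imwrite('pics/s0c.png',cv2.resize(t,None,fx=4,fy=4,interpolation=cv2.INTER_CUBIC))
for x in[(310,227,20),(313,190,40),(365,185,40),(310,241,0),(224,214,40),(269,205,0),(337,222,0)]: print(x,ray('top',*x))
E
```

```text
(310, 227, 20) [ 433.8 -131.2]
(313, 190, 40) [ 564.7 -142.8]
(365, 185, 40) [ 581.6 -328.1]
(310, 241, 0) [ 383.9 -130.5]
(224, 214, 40) [481.  172.3]
(269, 205, 0) [515.   17.8]
(337, 222, 0) [ 451.9 -228.5]
```

View pics/t0c.png

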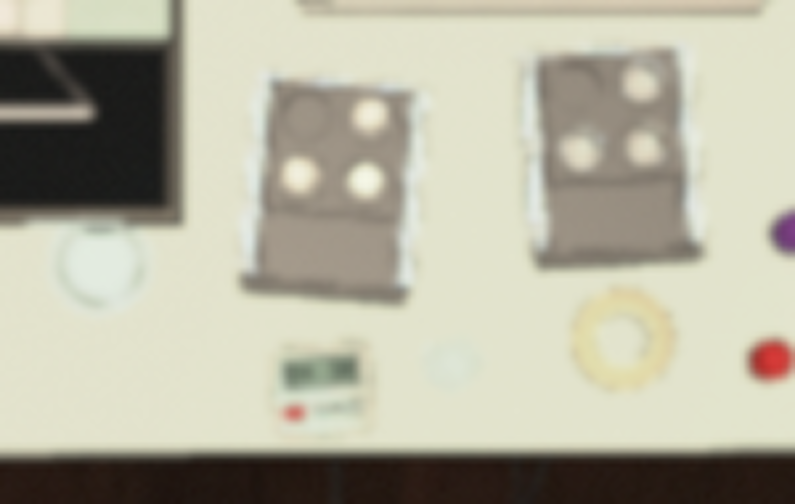

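View pics/s0c.png

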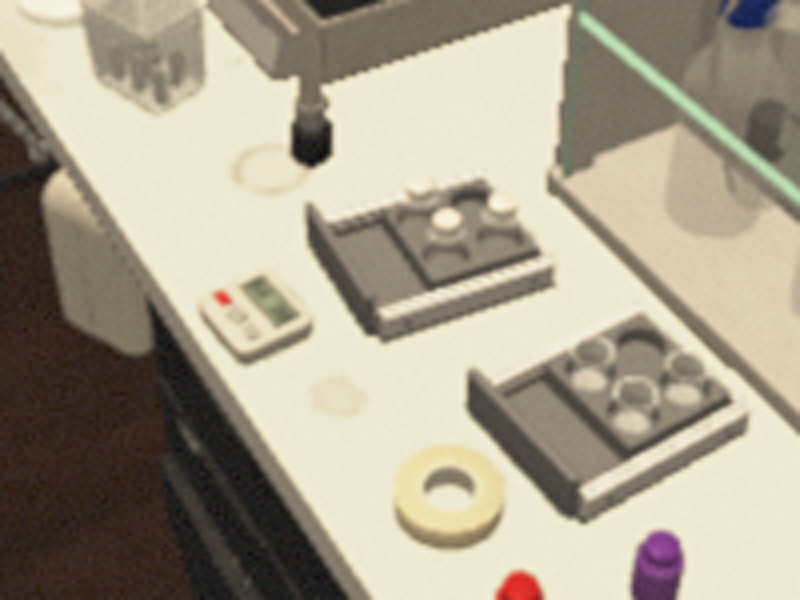

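Both crops agree. The left tray, with its lip about px (311,209), holds the three white-capped vials, so it is the vial tray. The right tray holds the open clear cups. The purple and red vials stand on the bench at px (400,198) and (395,223) and aren't meant. The timer is at px (310,228) and goes left (+y). I'll go over there, high, turning the jaw axis to world x.

Request:
carry_out(
  jaw=[1,1,1,1,1,1,1,1,1,1],
  slide=[
    [24,-27,0],
    [24,-27,0],
    [24,-27,0],
    [24,-27,0],
    [24,-27,0],
    [24,-27,0],
    [24,-27,0],
    [24,-27,0],
    [24,-27,0],
    [24,-27,0],
  ],
  twist=[-1.267,-1.267,-1.267,-1.267,-1.267,-1.267,-1.267,-1.267,-1.267,-1.267],
)

```text
clock: 1.1
tool_pos: [434.0, 349.6, 247.9]
orientation: [[1.0, -0.001, -0.001], [-0.001, -1.0, -0.001], [-0.001, 0.001, -1.0]]
force: [-0.4, -0.0, 0.2]
gripper_width: -0.002
```

```bash
python3 - <<'E'
from h import *
f=lambda cx,cy,z: ray('top',(cx+.5)/5.3-.5+250,(cy+.5)/5.3-.5+155,z)
for k,v in dict(lipL=(245,281,47),lipR=(408,295,47),lipmid=(326,287,47),tim=(322,390,20),timR=(372,390,10),timL=(272,390,10),v1=(298,174,64),v2=(365,181,64),v3=(369,115,64),blkL=(262,207,30),blkR=(405,219,30),stain=(452,362,0),dish=(100,262,10),tape=(622,340,19),edge=(322,455,0)).items(): print(k,f(*v))
E
```

```text
lipL [501.7 -82.1]
lipR [ 491.8 -190.6]
lipmid [ 497.4 -136. ]
tim [ 429.6 -132.4]
timR [ 429.7 -166.1]
timL [430.1 -98.3]
v1 [ 571.3 -118.1]
v2 [ 566.4 -162.4]
v3 [ 610.4 -165.3]
blkL [552.9 -92.6]
blkR [ 544.2 -189.1]
stain [ 448.7 -220.8]
dish [517.8  18.6]
tape [ 462.2 -335.5]
edge [ 385.9 -131.8]
```

Sizes check out: lip width ≈109 (true 112), lip to seat block ≈52 (53), timer width ≈68. Next, go over the bench to the right of the timer.

Request:
carry_out(
  jaw=[1,1,1,1,1,1,1,1,1,1],
  slide=[
    [-0.4,-54,0],
    [-0.4,-54,0],
    [-0.4,-54,0],
    [-0.4,-54,0],
    [-0.4,-54,0],
    [-0.4,-54,0],
    [-0.4,-54,0],
    [-0.4,-54,0],
    [-0.4,-54,0],
    [-0.4,-54,0],
  ],
  twist=[0,0,0,0,0,0,0,0,0,0],
)

```text
clock: 2.1
tool_pos: [429.9, -150.6, 248.5]
orientation: [[1.0, 0.005, 0.001], [0.005, -1.0, 0.0], [0.001, -0.0, -1.0]]
force: [0.6, 1.4, 0.4]
gripper_width: 0.001
```

Request:
carry_out(
  jaw=[1,1,1,1,1,1,1,1,1,1],
  slide=[
    [0,-4,-5],
    [0,-4,-10],
    [0,-4,-14],
    [0,-4,-17],
    [0,-4,-19],
    [0,-4,-19.5],
    [0,-4,-20],
    [0,-4,-20],
    [0,-4,-20],
    [0,-4,-20],
  ],
  twist=[0,0,0,0,0,0,0,0,0,0],
)

```text
clock: 3.1
tool_pos: [431.0, -189.8, 49.4]
orientation: [[1.0, 0.001, 0.002], [0.001, -1.0, -0.001], [0.002, 0.001, -1.0]]
force: [0.1, 0.3, -0.7]
gripper_width: -0.001
```

Request:
carry_out(
  jaw=[1,1,1,1,1,1],
  slide=[
    [0,-0.2,-0.7],
    [0,-0.2,-1.3],
    [0,-0.2,-1.8],
    [0,-0.2,-2.2],
    [0,-0.2,-2.4],
    [0,-0.2,-2.4],
  ],
  twist=[0,0,0,0,0,0],
)

```text
clock: 3.7
tool_pos: [429.7, -191.4, 23.8]
orientation: [[1.0, 0.001, -0.001], [0.001, -1.0, 0.0], [-0.001, -0.0, -1.0]]
force: [0.2, 0.5, -0.1]
gripper_width: 0.001
```

```bash
python3 - <<'E'
from h import *
im=snap('side','s1.png')[140:290,220:420]; cv2.imwrite('pics/s1c.png',cv2.resize(im,None,fx=4,fy=4,interpolation=cv2.INTER_CUBIC))
s=telemetry.observe(); print(s['tool_pos'],s['force'])
E
```

```text
[ 429.91129699 -191.52832379   24.0710105 ] [ 0.12174833 -0.16635363  0.13880194]
```

View pics/s1c.png

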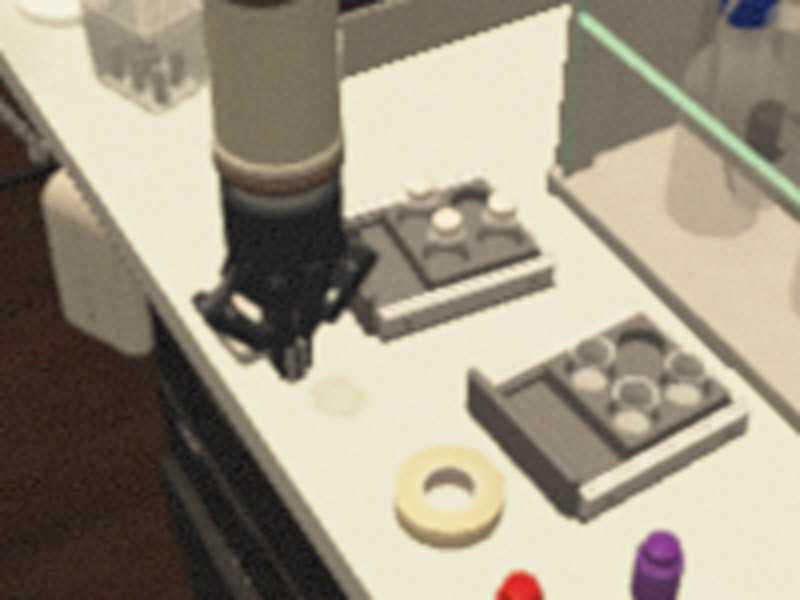

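```bash
python3 - <<'E'
from h import *
for dx in (45,55,65):
  for z in (50,65,80,95): print(dx,z,(proj('side',[430+dx,-191,z])-[220,140])*4)
print((proj('side',[430,-191,7])-[220,140])*4)
E
```

```text
45 50 [349.6 301.2]
45 65 [349.2 284.8]
45 80 [348.8 268.4]
45 95 [348.4 251.6]
55 50 [362.4 296. ]
55 65 [362.4 280. ]
55 80 [362.  263.2]
55 95 [361.6 246.4]
65 50 [375.2 290.8]
65 65 [375.2 274.8]
65 80 [375.2 258. ]
65 95 [375.2 241.2]
[292.4 370. ]
```

The fingers are just right of the timer at tip height 7 mm with no force, and the knuckles stay above 60 mm near the lip (47 mm). I'll push the timer left (+y), smoothly.

Request:
carry_out(
  jaw=[1,1,1,1,1,1,1,1,1,1],
  slide=[
    [0,0.6,0],
    [0,1.2,0],
    [0,1.8,0],
    [0,2.4,0],
    [0,3.1,0],
    [0,3.9,0],
    [0,4.7,0],
    [0,5.5,0],
    [0,6.2,0],
    [0,6.8,0],
  ],
  twist=[0,0,0,0,0,0,0,0,0,0],
)

```text
clock: 4.75
tool_pos: [430.1, -122.8, 24.3]
orientation: [[1.0, 0.001, 0.0], [0.001, -1.0, 0.0], [0.0, -0.0, -1.0]]
force: [0.1, -1.1, 0.7]
gripper_width: -0.004
```

Request:
carry_out(
  jaw=[1,1,1,1,1,1,1,1,1,1],
  slide=[
    [0,0.8,0],
    [0,1.6,0],
    [0,2.4,0],
    [0,3.2,0],
    [0,4.0,0],
    [0,4.8,0],
    [0,5.5,0],
    [0,6.2,0],
    [0,6.6,0],
    [0,6.9,0],
  ],
  twist=[0,0,0,0,0,0,0,0,0,0],
)

```text
clock: 5.75
tool_pos: [430.0, -54.1, 24.3]
orientation: [[1.0, 0.001, -0.0], [0.001, -1.0, 0.0], [-0.0, -0.0, -1.0]]
force: [0.8, -0.1, 0.1]
gripper_width: -0.001
```

Request:
carry_out(
  jaw=[1,1,1,1,1,1,1,1,1],
  slide=[
    [0,0,0],
    [0,-0.5,0],
    [0,-1.5,0],
    [0,-2.5,1],
    [0,-2.5,5],
    [0,-2.5,9],
    [0,-5,12],
    [0,-8,12],
    [0,-8,12],
  ],
  twist=[0,0,0,0,0,0,0,0,0],
)

```text
clock: 6.65
tool_pos: [430.7, -139.9, 146.7]
orientation: [[1.0, -0.006, 0.005], [-0.006, -1.0, -0.002], [0.005, 0.002, -1.0]]
force: [-0.3, -0.1, -0.9]
gripper_width: 0.001
```

```bash
python3 - <<'E'
from h import *
a=snap('top','t2.png')[155:250,225:375]; b=snap('side','s2.png')[140:290,200:400]
a=cv2.resize(a,(450,285),interpolation=cv2.INTER_CUBIC); b=cv2.resize(b,(400,300),interpolation=cv2.INTER_CUBIC)
o=np.zeros((585,450,3),np.uint8); o[:285]=a; o[285:,:400]=b; cv2.imwrite('pics/c2.png',o)
E
```

```text
(no output)
```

View pics/c2.png

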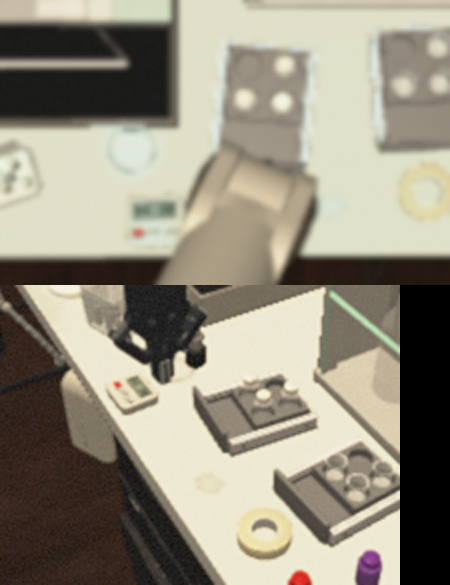

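The timer now lies flat at about y = −11, unrotated and about 120 mm beside the tray's centre line. The trays are still shut. Now to go over the gap behind the lip, with the jaw axis turned along the lip.

Request:
carry_out(
  jaw=[1,1,1,1,1,1,1,1,1,1],
  slide=[
    [2,0,0],
    [4,0,0],
    [6,0,0],
    [8,0.1,0],
    [9.4,0.1,0],
    [9.4,0.1,0],
    [9.4,0.1,0],
    [9.4,0.1,0],
    [9.4,0.1,0],
    [9.4,0.1,0],
  ],
  twist=[1.48,1.48,1.48,1.48,1.48,1.48,1.48,1.48,1.48,1.48],
)

```text
clock: 7.75
tool_pos: [523.3, -132.8, 143.7]
orientation: [[0.083, 0.997, -0.002], [0.997, -0.083, 0.001], [0.0, -0.002, -1.0]]
force: [-0.5, -0.9, -0.4]
gripper_width: 0.001
```

Request:
carry_out(
  jaw=[1,1,1,1,1,1],
  slide=[
    [0,0,-2],
    [0,0,-4],
    [0,0,-6],
    [0,0,-7],
    [0,0,-7],
    [0,0,-7],
  ],
  twist=[0,0,0,0,0,0],
)

```text
clock: 8.35
tool_pos: [524.1, -133.4, 74.5]
orientation: [[0.089, 0.996, -0.0], [0.996, -0.089, 0.0], [0.0, -0.0, -1.0]]
force: [0.7, -0.4, -0.4]
gripper_width: 0.001
```

```bash
python3 - <<'E'
from h import *
im=snap('side','s3.png')[140:290,220:420]; cv2.imwrite('pics/s3c.png',cv2.resize(im,None,fx=4,fy=4,interpolation=cv2.INTER_CUBIC))
s=telemetry.observe(); print(s['tool_pos'],s['force'],s['orientation'][:,0])
p=s['tool_pos']; print((proj('side',[p[0],p[1],p[2]-17])-[220,140])*4)
E
```

```text
[ 524.59695242 -133.5093903    74.96248502] [0.42608814 0.10035834 0.12214869] [ 8.94545843e-02  9.95990902e-01 -2.40754738e-05]
[371.2 219.2]
```

View pics/s3c.png

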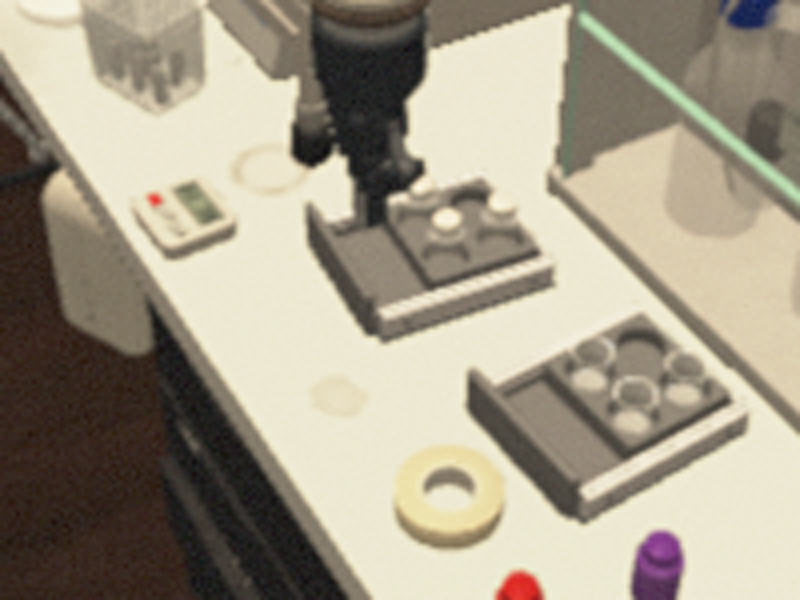

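The tip hangs over the gap between the lip and the seat block, at crop (372,220), which matches its projection. I'll lower it 35 mm, to a tip height of about 22 mm.

Request:
carry_out(
  jaw=[1,1,1,1,1,1],
  slide=[
    [0,0,-1],
    [0,0,-2],
    [0,0,-2.8],
    [0,0,-3.3],
    [0,0,-3.5],
    [0,0,-3.5],
  ],
  twist=[0,0,0,0,0,0],
)

```text
clock: 9.0
tool_pos: [523.8, -133.5, 38.8]
orientation: [[0.09, 0.996, -0.001], [0.996, -0.09, 0.0], [0.0, -0.001, -1.0]]
force: [-0.1, -0.3, -0.6]
gripper_width: 0.002
```

Request:
carry_out(
  jaw=[1,1,1,1,1,1,1,1,1,1],
  slide=[
    [-0.3,0.03,0],
    [-0.6,0.05,0],
    [-0.9,0.08,0],
    [-1.2,0.11,0],
    [-1.5,0.14,0],
    [-1.8,0.16,0],
    [-2.1,0.19,0],
    [-2.4,0.22,0],
    [-2.7,0.24,0],
    [-3.0,0.27,0],
  ],
  twist=[0,0,0,0,0,0,0,0,0,0],
)

```text
clock: 10.0
tool_pos: [494.2, -130.9, 39.5]
orientation: [[0.09, 0.996, 0.001], [0.996, -0.09, -0.0], [-0.0, 0.001, -1.0]]
force: [2.2, -0.0, 1.9]
gripper_width: -0.002
```

The lip is hooked (2.2 N, which is the rail friction) and the tray is sliding. Continuing.

Request:
carry_out(
  jaw=[1,1,1,1,1,1,1,1,1,1],
  slide=[
    [-0.4,0.04,0],
    [-0.8,0.07,0],
    [-1.2,0.11,0],
    [-1.6,0.14,0],
    [-2.0,0.18,0],
    [-2.4,0.22,0],
    [-2.8,0.25,0],
    [-3.2,0.29,0],
    [-3.6,0.32,0],
    [-4.0,0.36,0],
  ],
  twist=[0,0,0,0,0,0,0,0,0,0],
)

```text
clock: 11.0
tool_pos: [453.8, -127.2, 39.3]
orientation: [[0.09, 0.996, -0.0], [0.996, -0.09, 0.0], [0.0, -0.0, -1.0]]
force: [2.6, -0.5, 1.3]
gripper_width: -0.0
```

Request:
carry_out(
  jaw=[1,1,1,1,1,1,1,1,1,1],
  slide=[
    [-0.4,0.04,0],
    [-0.8,0.07,0],
    [-1.2,0.11,0],
    [-1.5,0.14,0],
    [-1.8,0.16,0],
    [-2.1,0.19,0],
    [-2.3,0.21,0],
    [-2.5,0.23,0],
    [-2.6,0.24,0],
    [-2.7,0.24,0],
  ],
  twist=[0,0,0,0,0,0,0,0,0,0],
)

```text
clock: 12.0
tool_pos: [427.0, -124.8, 39.3]
orientation: [[0.09, 0.996, -0.0], [0.996, -0.09, 0.0], [0.0, -0.0, -1.0]]
force: [1.4, 1.7, 0.2]
gripper_width: 0.003
```

Not at the stop yet. I'll go on in 1–2 mm steps and watch the force.

Request:
carry_out(
  jaw=[1,1,1,1,1],
  slide=[
    [-0.1,0.01,0],
    [-0.2,0.02,0],
    [-0.3,0.03,0],
    [-0.4,0.04,0],
    [-0.4,0.04,0],
  ],
  twist=[0,0,0,0,0],
)

```text
clock: 12.5
tool_pos: [423.5, -124.5, 39.3]
orientation: [[0.09, 0.996, 0.001], [0.996, -0.09, -0.0], [-0.0, 0.001, -1.0]]
force: [4.2, -0.6, -2.6]
gripper_width: -0.0
```

Request:
carry_out(
  jaw=[1,1,1,1],
  slide=[
    [-0.1,0.01,0],
    [-0.2,0.02,0],
    [-0.2,0.02,0],
    [-0.2,0.02,0],
  ],
  twist=[0,0,0,0],
)

```text
clock: 12.9
tool_pos: [423.4, -124.5, 39.6]
orientation: [[0.089, 0.996, 0.004], [0.996, -0.089, -0.001], [-0.0, 0.004, -1.0]]
force: [7.7, -1.1, -5.3]
gripper_width: -0.001
```

The tool stopped at x ≈ 423 (422 expected) and the force is rising, so this is the stop. I'll ease off the lip into the gap, lift, and clear the view.

Request:
carry_out(
  jaw=[1,1,1,1,1,1,1,1,1,1],
  slide=[
    [0.4,-0.04,0],
    [0.9,-0.08,0],
    [1.2,-0.11,0],
    [1.2,-0.11,0],
    [1.2,-0.11,1],
    [1.2,-0.11,3],
    [1.2,-0.11,6],
    [1.2,-0.11,10],
    [1.2,-0.11,14],
    [1.2,-0.11,18],
  ],
  twist=[0,0,0,0,0,0,0,0,0,0],
)

```text
clock: 13.9
tool_pos: [432.1, -125.3, 221.4]
orientation: [[0.09, 0.996, -0.0], [0.996, -0.09, 0.0], [0.0, -0.0, -1.0]]
force: [0.2, -0.3, 0.4]
gripper_width: 0.005
```

Request:
carry_out(
  jaw=[1,1,1,1,1,1,1,1],
  slide=[
    [0,4,4],
    [0,8,4],
    [0,13,4],
    [0,18,4],
    [0,23,4],
    [0,28,4],
    [0,30,4],
    [0,30,4],
  ],
  twist=[0,0,0,0,0,0,0,0],
)

```text
clock: 14.7
tool_pos: [431.9, 178.3, 259.9]
orientation: [[0.083, 0.997, 0.0], [0.997, -0.083, 0.001], [0.001, -0.0, -1.0]]
force: [-0.6, -0.9, -0.7]
gripper_width: 0.003
```

```bash
python3 - <<'E'
from h import *
a=snap('top','t4.png')[155:250,225:425]; b=snap('side','s4.png')[140:290,200:400]
a=cv2.resize(a,(600,285),interpolation=cv2.INTER_CUBIC); b=cv2.resize(b,(400,300),interpolation=cv2.INTER_CUBIC)
o=np.zeros((585,600,3),np.uint8); o[:285]=a; o[285:,:400]=b; cv2.imwrite('pics/c4.png',o)
E
```

```text
(no output)
```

View pics/c4.png

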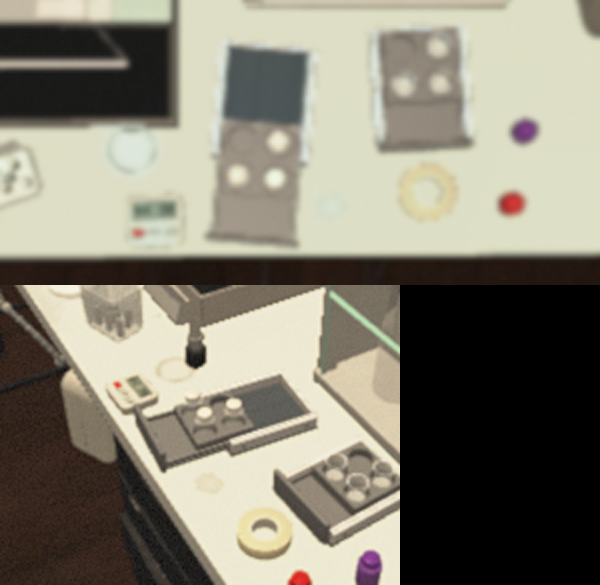

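```bash
python3 - <<'E'
from h import *
f=lambda cx,cy,z: ray('top',(cx+.5)/3-.5+225,(cy+.5)/3-.5+155,z)
l=f(253,239,47); t=f(155,219,20); a=.09
d=l-np.array([497.4,-136]); v=t-np.array([497.4,-136])
print('lip',l,'drawn',-(d@[np.cos(a),-np.sin(a)]),'timer',t,'lateral',v@[np.sin(a),np.cos(a)])
robot.close_job()
E
```

```text
lip [ 407.3 -128.3] drawn 90.42740607320533 timer [432.1 -10.9] lateral 118.72461763717037
the job is handed in; nothing more can be done
```

The vial tray is drawn out to its stop and the job is handed in; the system gave no verdict. I pushed the timer left along the bench with shut fingers while both trays were still shut. Then I hooked the fingertips behind the vial tray's lip and drew it out until the force rose at the stop.

- **Tray position:** the last picture puts the tray about 90 mm out.
- **Timer:** it lies flat, about 119 mm sideways from the tray's centre line on the side away from the cup tray. That leaves about 26 mm to the tray's path.
- **Everything else:** the vials and cups stand in their seats and the cup tray is shut. The tape roll and tub looked unmoved. The flask was outside the last crop, but the arm never went near it.
- **Contact and time:** the highest force I read was about 9 N at the stop. The arm ended clear of everything at 14.8 s.

No check failed or disagreed.

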